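Count along the rack's rail and push the folding rule into the third gap

ROBOT

A 6-joint arm with a two-finger parallel gripper is mounted at the origin on the work surface. World frame = base frame: x ahead of the robot, y to its left, z up, the work surface at z = 0. Lengths are in m, angles in rad, forces in N, time in s.
With the tool pointing down it reaches from about 0.35 to 0.975 m from the base axis. Payload 17.4 kg.
Tool frame: the origin (TCP) lies at the very end of the fingers, on their centre line; the grasp point (between the pads) lies 19 mm behind it; z points along the fingers, y is the direction in which the jaws open and shut (so a half turn about z gives the same grasp; the last joint's range is limited). The gripper opens to 85 mm and grips with 20 to 120 N. Pads are 22 mm wide; open, the fingers measure 114 mm over their backs; the gripper's body (76 mm by 85 mm) begins 54 mm behind the grasp point. The pads swing forward as they close: fully open they stand 13 mm farther back than shut.
Start: joints at [-1.257, 0.116, 1.442, -0, 1.584, -0.038], TCP at [0.233, -0.634, 0.231] pointing down, gripper open.
Joint ranges: [-2.83, 2.83], [-0.83, 2.19], [0.07, 2.5], [-1.14, 4.28], [0.01, 3], [-2.97, 2.97]. Speed limits (rad/s): [1.89, 1.89, 2.22, 3.14, 3.14, 3.14].

INTERFACE

Orientations are given as a 3x3 rotation matrix whose columns are the frame's x, y, z axes.
In Python, from workcell import env gives the robot as it stands.
- The arm moves only by the tool step_arm, never from a script. Its argument "deltas" is a list of rows, each a list of 7 numbers: the shift along the tool's x, y, z in m, then the turn, a rotation vector about the tool's x, y, z in rad, then the opening, from 0 (shut) to 1 (fully open). A call has exactly 10 rows; each row is the pose to reach, as a shift and turn from the pose measured when the call began, along the tool's axes at that moment; what a row does not reach only later rows make up. A row lasts 1/10 s, in which the tool goes at most 50 mm and 8.59 degrees, less where a joint would pass 70% of its speed; a pose out of reach is approached as far as the arm can. A call with a gripper value outside its range is refused whole. The fingers move at their own pace and stop on an object; "force" is the grip in N (left out, the last holds). Time passes only in rows, so rows that repeat a pose let the fingers close, or fill a call up. It gives the time, the measured TCP pose, the force and the opening at its end, in the units of the state.
- env.observe(): the state, without advancing time (a new reading comes with each control period).
- env.snapshot(name): name is "side" or "top" or "wrist"; returns (picture, depth): 420x560x3 uint8, red, green, blue; 420x560 float32, m along the optical axis (not along the pixel's ray), 0 where there is no reading.
- env.calibration(name): a dict with "K" (3x3 intrinsics, pixels), "xyz" and "rotation" of the camera in the world. Camera axes: x right, y up, looking along -z (the intrinsics and any distortion apply to the point x, -y, -z); pixel columns grow to the right and rows downward; lengths in m; the calibration is good to about 2 mm. The wrist camera is an equidistant fisheye: a pixel r from the principal point sees the ray r / f radians off the axis. A picture is of the moment at which its call begins: read the wrist's pose just before it. calibration takes no time and is no camera call; for the wrist camera it gives the pose at the moment of the call.
- env.hand_in(): hands the job in, once; it reports no verdict.
The state is a dict: "time": time; "joint_positions": joint angles; "joint_velocities": joint speeds; "tau": joint torques, N m; "position": TCP position; "ee_rot": TCP orientation; "force": force on the tool from outside, world axes, zero at the start; "moment": the same for the moment, N m; "gripper_width": finger opening in m.
Only numpy, scipy, OpenCV 4.12 (cv2) and the standard library are available. Lean on these libraries where they do the work, as an engineer would, in place of code of your own. Each camera call takes 0.05 s, during which the arm holds its last target.

TASK

Put the folding rule away in the steel divider rack: count along the rack's front rail with a fingertip, touching its top at the first, the second and the third gap in turn from the end where the tape holder stands, and no further; then push the folded rule into that third gap until it is fully home against the back. Push or slide the rule along the table only, never lift it, and leave everything else where it is.

Things in the scene. Friction and masses are not known exactly. Their poses are not given: they have to be found in the camera images.
- rack: fixed stainless divider rack, open to the robot and underneath: 7 upright plates 3 mm thick, 46 mm pitch, make 6 gaps 43 mm clear, 105 mm deep to a 30 mm high back lip; past x = 40 mm the plates rise from 48 to 108 mm. A flat front rail runs over the mouths. Origin: on the table, mid mouth plane; +x into the gaps, +y along the rail (robot's left). Gap centres y = 115, 69, 23, -23, -69, -115 mm
- rule: folded wooden folding rule, 125 (x) x 30 x 16 mm high, about 90 g, flat on the table before the rack, x roughly into it. Origin: centre of underside. Fully home its nose meets the back lip, its origin is at rack x = 42.5 mm and its tail sticks out 20 mm. It slides on the table under a push of under 1 N at its sides or tail
- rail_a: the first of six gap pieces of the rack's front rail, counting from the robot's left (rack +y): steel, flat top 14 (x) x 29 mm, 14 mm thick, flush with the rest of the rail. Origin: middle of its top, 50 mm above the table, over its gap's centre line, 7 mm in from the mouth plane; axes as the rack's. Rigid
- rail_b: the second of six gap pieces of the rack's front rail, counting from the robot's left (rack +y): steel, flat top 14 (x) x 29 mm, 14 mm thick, flush with the rest of the rail. Origin: middle of its top, 50 mm above the table, over its gap's centre line, 7 mm in from the mouth plane; axes as the rack's. Rigid
- rail_c: the third of six gap pieces of the rack's front rail, counting from the robot's left (rack +y): steel, flat top 14 (x) x 29 mm, 14 mm thick, flush with the rest of the rail. Origin: middle of its top, 50 mm above the table, over its gap's centre line, 7 mm in from the mouth plane; axes as the rack's. Rigid
- rail_d: the fourth of six gap pieces of the rack's front rail, counting from the robot's left (rack +y): steel, flat top 14 (x) x 29 mm, 14 mm thick, flush with the rest of the rail. Origin: middle of its top, 50 mm above the table, over its gap's centre line, 7 mm in from the mouth plane; axes as the rack's. Rigid
- rail_e: the fifth of six gap pieces of the rack's front rail, counting from the robot's left (rack +y): steel, flat top 14 (x) x 29 mm, 14 mm thick, flush with the rest of the rail. Origin: middle of its top, 50 mm above the table, over its gap's centre line, 7 mm in from the mouth plane; axes as the rack's. Rigid
- rail_f: the sixth of six gap pieces of the rack's front rail, counting from the robot's left (rack +y): steel, flat top 14 (x) x 29 mm, 14 mm thick, flush with the rest of the rail. Origin: middle of its top, 50 mm above the table, over its gap's centre line, 7 mm in from the mouth plane; axes as the rack's. Rigid
- tape_holder: stainless steel tape roll holder with a roll of tape, 130 x 60 x 81 mm high, 0.6 kg, loose, standing just beyond one end of the rack (left or right, this varies): the gaps are counted from its end. Origin: centre of its underside
- organiser: black plastic organiser with a flip-top lid (shut), 110 x 92 x 63 mm high, 0.5 kg, loose, standing just beyond the rack's other end. Origin: centre of its underside
- coaster: round white ceramic coaster lying on the table in front of the tape holder or the organiser, 95 mm across, 8 mm high. Origin: centre of its underside
- pencil_grip: small orange silicone pencil grip lying on the table in front of the tape holder or the organiser, 38 mm long (x), 15 mm thick. Origin: centre of its underside
- lead_tin: flat aluminium tin lying in the second gap from one end of the rack, 95 (x) x 30 x 12 mm. Origin: centre of its underside
- eraser: white eraser in a card sleeve lying in the second gap from the other end of the rack, 62 (x) x 24 x 13 mm. Origin: centre of its underside
- lead_holder: black lead holder (drafting pencil) lying on the table far left, 140 mm long (x), 8 mm thick. Origin: centre of its underside
Mind the look-alikes: they are no part of the job. There is more than one size of the rule; the one meant has the size given above. Leave any green look-alike of the tape_holder alone.

How it is judged:
By the outcome, as a careful person would: the job done as asked, in the order asked, and still so for the second after the job is handed in, with the robot touching nothing.
It also fails if it takes over 64 s, if anything falls off the work surface, if the arm or the gripper's body presses on something with over 40 N, if the wrist force passes 120 N, or if a joint passes its speed limit or range.

## Working session

There is one attempt and no reset: what is moved stays moved. The work goes in short steps, Python scripts to look and compute and a tool call to move; the robot and the scene stay as the last step left them, time stands still between calls to the robot, and variables do not carry over. Pictures are saved under pics/ and viewed, and the job is handed in when it is done.

Besides the shell and the picture viewer there is one more tool, called after "Emit:" in YAML: its name, and indented under it one key for each argument. step_arm: Moves the arm, as the interface text tells. Its arguments: {"type":"object","properties":{"deltas":{"type":"array","items":{"type":"array","items":{"type":"number"}}},"force":{"type":"number"}},"required":["deltas"]}

```bash
mkdir -p pics
python3 - <<'E'
from workcell import env
import cv2,numpy as np
for n in("top","side"):
    c=env.calibration(n);print(n,c)
    p,d=env.snapshot(n);cv2.imwrite(f"pics/{n}0.png",p[:,:,::-1]);np.savez(f"{n}0.npz",p=p,d=d)
o=env.observe();print(o["time"],o["position"],o["ee_rot"],o["force"],o["gripper_width"])
E
```

```text
top {'K': array([[397.30703865,   0.        , 282.15178182],
       [  0.        , 397.30703865, 210.03670496],
       [  0.        ,   0.        ,   1.        ]]), 'xyz': array([0.47101014, 0.13882018, 1.08197361]), 'rotation': array([[ 0.02267209,  0.99515905, -0.09562658],
       [-0.99956793,  0.02435395,  0.01645727],
       [ 0.01870648,  0.09521215,  0.99528122]])}
side {'K': array([[494.85911833,   0.        , 283.00537978],
       [  0.        , 494.85911833, 211.38765701],
       [  0.        ,   0.        ,   1.        ]]), 'xyz': array([0.43750593, 1.0606248 , 1.09717579]), 'rotation': array([[-0.98556285,  0.13168233, -0.10642196],
       [-0.1689247 , -0.72240588,  0.67051785],
       [ 0.0114155 ,  0.67881478,  0.7342208 ]])}
0.1 [ 0.23252815 -0.63350914  0.23063345] [[ 9.38779683e-01  3.44517934e-01 -3.15060361e-04]
 [ 3.44518074e-01 -9.38779149e-01  1.00245993e-03]
 [ 4.95933258e-05 -1.04963300e-03 -9.99999448e-01]] [-0.08606365  0.2109526   0.28202155] 0.08549572467215656
```

View pics/top0.png

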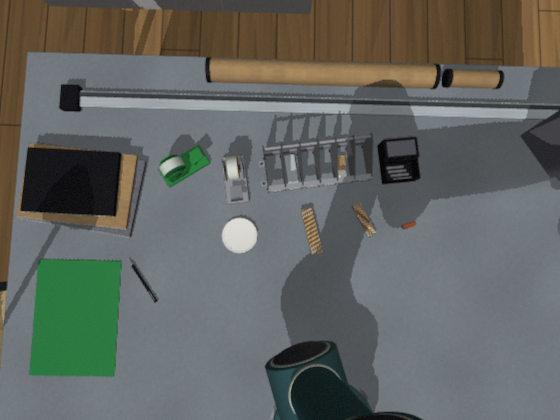

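View pics/side0.png

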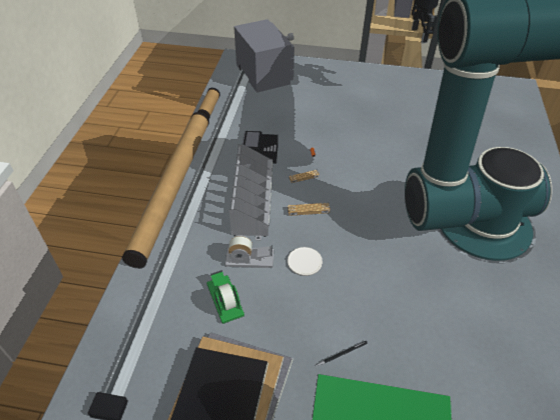

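Run:
```python
import cv2
a=cv2.imread("pics/top0.png")
cv2.imwrite("pics/c1.png",cv2.resize(a[120:270,215:425],None,fx=3.8,fy=3.8,interpolation=cv2.INTER_CUBIC))
```

```text
(no output)
```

View pics/c1.png

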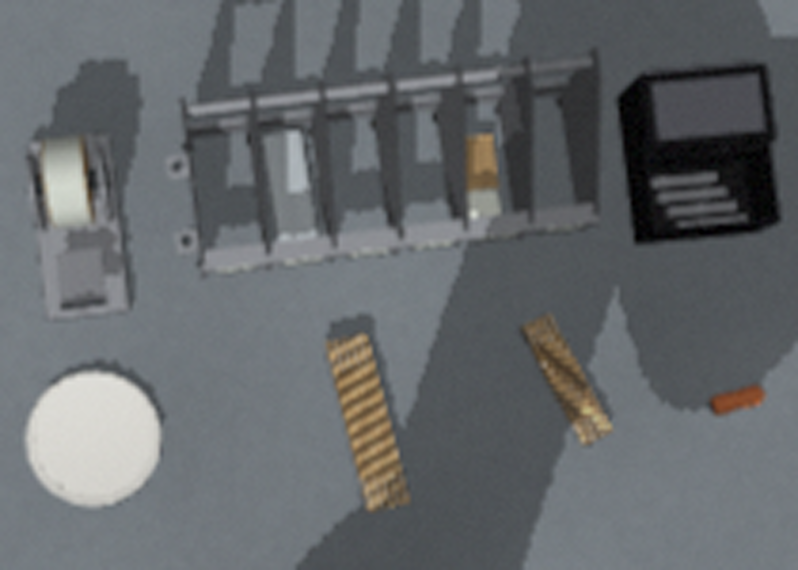

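```bash
cat > h.py <<'E'
import numpy as np,cv2
from workcell import env
def ray(n,uv,z,c=None):
    c=c or env.calibration(n);K=c["K"]
    uv=np.atleast_2d(np.asarray(uv,float))
    r=np.c_[(uv[:,0]-K[0,2])/K[0,0],-(uv[:,1]-K[1,2])/K[1,1],-np.ones(len(uv))]@c["rotation"].T
    o=c["xyz"];return o+r*((z-o[2])/r[:,2])[:,None]
def cloud(n,d):
    c=env.calibration(n);K=c["K"];v,u=np.mgrid[:420,:560]
    r=np.stack([(u-K[0,2])/K[0,0]*d,-(v-K[1,2])/K[1,1]*d,-d],-1)
    return r@c["rotation"].T+c["xyz"]
def rulemask(p):
    h=cv2.cvtColor(p,cv2.COLOR_RGB2HSV);return cv2.inRange(h,(10,70,50),(28,255,255))
def rules(n,p,zone,z=.016):
    m=rulemask(p);k=np.zeros_like(m);x0,y0,x1,y1=zone;k[y0:y1,x0:x1]=m[y0:y1,x0:x1]
    k=cv2.morphologyEx(k,cv2.MORPH_CLOSE,np.ones((3,3)))
    out=[]
    for c in cv2.findContours(k,cv2.RETR_EXTERNAL,cv2.CHAIN_APPROX_NONE)[0]:
        if cv2.contourArea(c)<60:continue
        w=ray(n,c[:,0],z)[:,:2];r=cv2.minAreaRect((w*1000).astype(np.float32))
        b=cv2.boxPoints(r);e=b[1]-b[0],b[2]-b[1];l=max(e,key=np.linalg.norm)
        a=np.degrees(np.arctan2(l[1],l[0]));a=(a+90)%180-90
        out.append((cv2.minAreaRect(c)[0],np.round(r[0],1),np.round(r[1],1),round(a,1)))
    return out
E
python3 - <<'E'
from h import *
for n,z in(("top",(290,190,390,270)),("side",(280,160,340,225))):
    f=np.load(n+"0.npz");print(n,*rules(n,f["p"],z),sep="\n")
    P=cloud(n,f["d"])
    # rail top by height
    m=(abs(P[...,2]-.05)<.006)
    x,y=P[...,0],P[...,1]
    m&=(x>.5)&(x<.75)&(y>-.15)&(y<.25)
    k=m.astype(np.uint8)*255; cv2.imwrite(f"pics/m_{n}.png",k)
    nl,l,s,ce=cv2.connectedComponentsWithStats(k)
    for i in range(1,nl):
        if s[i,4]>60: 
            q=P[l==i];r=cv2.minAreaRect((q[:,:2]*1000).astype(np.float32));print(s[i],ce[i].round(),[np.round(t,1) for t in r],q[:,2].mean())
    print("table z",np.median(P[(abs(x-.5)<.02)&(abs(y-0)<.1)][:,2]))
E
```

```text
top
((311.2059326171875, 230.82354736328125), array([519.6,  41.9]), array([121.5,  30.2]), np.float32(15.1))
((363.52423095703125, 219.42042541503906), array([553.4, -99. ]), array([92.4, 23.3]), np.float32(28.5))
[268 147 105  45 661] [322. 181.] [array([650.6,  16.8]), array([ 81.7, 288.1]), np.float64(22.8)] 0.0493168914356965
table z -0.00043222570230005974
side
((308.4125061035156, 208.59921264648438), array([521.6,  48.2]), array([124.2,  41.7]), np.float32(15.1))
((303.9853820800781, 175.9317169189453), array([554.2, -90.8]), array([94.7, 31.9]), np.float32(27.7))
[231 157  42  70 743] [260. 194.] [array([691.6,  30.3]), array([106.6, 289.7]), np.float64(7.7)] 0.04958738187683799
table z 2.0759217753685277e-06
```

Run:
```python
import cv2,numpy as np
a=cv2.imread("pics/m_top.png")[120:270,215:425];b=cv2.imread("pics/m_side.png")[120:270,200:340]
A=cv2.resize(a,None,fx=2.2,fy=2.2);B=cv2.resize(b,None,fx=2.2,fy=2.2)
s=cv2.resize(cv2.imread("pics/side0.png")[120:280,200:350],None,fx=3.5,fy=3.5,interpolation=cv2.INTER_CUBIC)
cv2.imwrite("pics/c2.png",np.hstack([A,B]));cv2.imwrite("pics/c3.png",s)
```

```text
(no output)
```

View pics/c2.png

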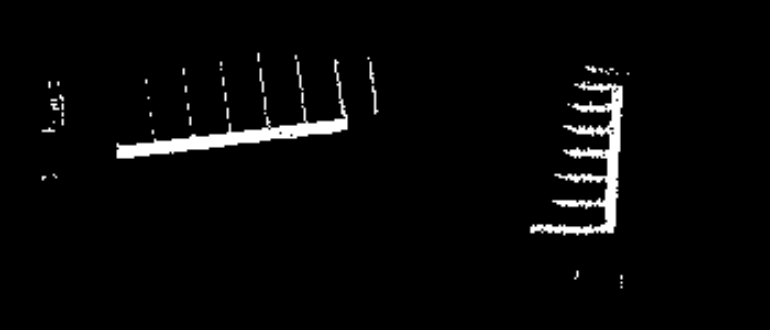

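View pics/c3.png

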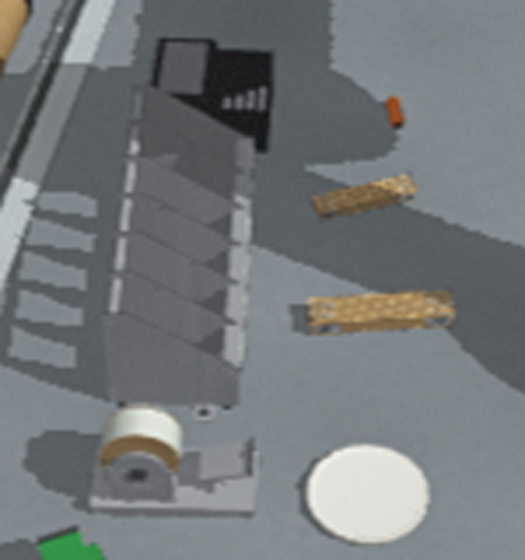

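The big bright bar (top mask) is the rail top. Rule candidates: (311,231), which measures 121x30 mm, and (364,219), which measures 92x23 mm. The first matches 125x30, and the enlarged crop confirms it. The steel holder at (235,178) stands at the left end; the one at (185,165) is the green look-alike. So the gaps are counted a, b, c from the left.

Run:
```python
from h import *
for n in("top","side"):
    f=np.load(n+"0.npz");P=cloud(n,f["d"]);x,y=P[...,0],P[...,1]
    m=(abs(P[...,2]-.05)<.006)&(x>.5)&(x<.75)&(y>-.15)&(y<.25)
    k=cv2.morphologyEx(m.astype(np.uint8)*255,cv2.MORPH_OPEN,np.ones((4,4)) if n=="top" else np.ones((4,4)))
    c=max(cv2.findContours(k,cv2.RETR_EXTERNAL,cv2.CHAIN_APPROX_NONE)[0],key=cv2.contourArea)
    w=ray(n,c[:,0],.05)[:,:2]*1000
    r=cv2.minAreaRect(w.astype(np.float32));b=cv2.boxPoints(r);print(n,[np.round(t,1) for t in r],b.round(1).tolist())
    mid=ray(n,np.argwhere(k>0)[:,::-1],.05)[:,:2]*1000
    v=cv2.fitLine(mid.astype(np.float32),cv2.DIST_L2,0,.01,.01).ravel();v=v*np.sign(v[1]) if 0 else v
    print("line dir deg from y",np.degrees(np.arctan(-v[0]/v[1])),"mean",mid.mean(0))
```

```text
top [array([636.3,  61.5]), array([ 15.7, 195.2]), np.float64(8.4)] [[614.2999877929688, 156.89999389648438], [642.7999877929688, -36.20000076293945], [658.2999877929688, -33.900001525878906], [629.9000244140625, 159.1999969482422]]
line dir deg from y 8.599648 mean [642.33610571  23.08285945]
side [array([636. ,  77.3]), array([ 18. , 174.1]), np.float64(10.4)] [[611.4000244140625, 161.3000030517578], [642.7999877929688, -9.899999618530273], [660.5999755859375, -6.699999809265137], [629.0999755859375, 164.5]]
line dir deg from y 8.536866 mean [639.96044083  54.0590333 ]
```

Run:
```python
from h import *
a=np.radians(8.55);ex=np.array([np.cos(a),np.sin(a)]);ey=np.array([-np.sin(a),np.cos(a)])
for n in("top","side"):
    f=np.load(n+"0.npz");P=cloud(n,f["d"]);x,y=P[...,0],P[...,1]
    m=(abs(P[...,2]-.05)<.008)&(x>.5)&(x<.75)&(y>-.2)&(y<.25)
    q=ray(n,np.argwhere(m)[:,::-1],.05)[:,:2]*1000
    s=q@ex;t=q@ey
    bulk=np.median(s[(t>-40)&(t<40)]) if 0 else None
    h,e=np.histogram(s,np.arange(600,720,2));i=h.argmax();print(n,[(int(u),int(v)) for u,v in zip(e,h) if v>5][:20])
    c=e[i]+1
    sel=abs(s-c)<9
    print("s range",np.percentile(s[sel],[2,50,98]),"t range",t[sel].min(),t[sel].max(),np.sort(t[sel])[[4,-5]])
    # plate peaks behind rail
    b=(s>c+15)&(s<c+35);hh,ee=np.histogram(t[b],np.arange(-200,200,3));print("plates",[(int(u),int(v)) for u,v in zip(ee,hh) if v>1])
```

```text
top [(620, 7), (622, 19), (624, 13), (632, 18), (634, 80), (636, 80), (638, 81), (640, 80), (642, 83), (644, 82), (646, 78), (648, 53), (650, 13), (652, 11), (656, 7), (658, 7), (660, 7), (666, 7), (668, 7), (672, 12)]
s range [634.36931819 641.87509035 650.06043966] t range -251.75464416145545 66.10792905060414 [-250.33099396   64.48189817]
plates [(-167, 3), (-164, 7), (-119, 8), (-74, 4), (-71, 3), (-26, 4), (19, 2)]
side [(624, 9), (626, 6), (636, 42), (638, 46), (640, 45), (642, 49), (644, 49), (646, 45), (648, 45), (650, 33), (652, 23), (654, 19), (656, 17), (658, 23), (660, 20), (662, 17), (664, 18), (666, 20), (668, 16), (670, 16)]
s range [636.38615519 643.72244253 651.04283213] t range -250.47839482860948 76.42912784005802 [-250.03710674   72.63625296]
plates [(-173, 2), (-170, 7), (-164, 7), (-161, 5), (-125, 4), (-122, 3), (-119, 7), (-116, 5), (-113, 2), (-110, 4), (-80, 6), (-77, 3), (-74, 3), (-71, 6), (-68, 5), (-32, 2), (-29, 7), (-26, 6), (-20, 4), (10, 3), (13, 2), (16, 5), (19, 7), (22, 6), (58, 4), (61, 7), (64, 7), (67, 5), (73, 4)]
```

```bash
cat >> h.py <<'E'
YAW=np.radians(8.55);S0,T0=.6352,-.0735   # rack mouth mid
EX=np.array([np.cos(YAW),np.sin(YAW)]);EY=np.array([-np.sin(YAW),np.cos(YAW)])
def r2w(x,y):return (S0+x)*EX+(T0+y)*EY
def w2r(p):p=np.asarray(p)[...,:2];return np.stack([p@EX-S0,p@EY-T0],-1)
def rel(x,y,z,yawdeg):
    "delta to a rack-frame (m) target, tool down, tool x at yawdeg in rack frame"
    from scipy.spatial.transform import Rotation as R
    o=env.observe();A=o["ee_rot"];w=np.r_[r2w(x,y),z]
    c,s=np.cos(YAW+np.radians(yawdeg)),np.sin(YAW+np.radians(yawdeg))
    B=np.array([[c,s,0],[s,-c,0],[0,0,-1.]])
    print("now rack",w2r(o["position"]).round(4),"z",o["position"][2].round(4),"t",round(o["time"],2),"F",o["force"].round(2),"w",o["gripper_width"])
    print("shift",(A.T@(w-o["position"])).round(4),"rot",R.from_matrix(A.T@B).as_rotvec().round(4))
E
python3 - <<'E'
from h import *
for y in(.115,.069,.023):print(r2w(.007,y))
rel(.007,.115,.17,90)
E
```

```text
[0.628893   0.13651623]
[0.63573194 0.09102745]
[0.64257087 0.04553867]
now rack [-0.4994 -0.5875] z 0.2306 t 0.1 F [-0.09  0.21  0.28] w 0.08549572467215656
shift [ 0.6374 -0.5863  0.0613] rot [-8.0000e-04 -8.0000e-04 -1.3683e+00]
```

Emit:
step_arm:
  deltas:
    - [0.016,-0.015,0,0,0,-0.07,0]
    - [0.048,-0.044,0,0,0,-0.17,0]
    - [0.08,-0.073,0,0,0,-0.28,0]
    - [0.112,-0.103,0,0,0,-0.39,0]
    - [0.144,-0.132,0,0,0,-0.5,0]
    - [0.176,-0.161,0,0,0,-0.6,0]
    - [0.208,-0.19,0,0,0,-0.7,0]
    - [0.24,-0.22,0,0,0,-0.8,0]
    - [0.27,-0.248,0,0,0,-0.9,0]
    - [0.3,-0.276,0,0,0,-1.0,0]

```text
time: 1.1
position: [0.4194, -0.2693, 0.2308]
ee_rot: [[0.213, 0.977, -0.0], [0.977, -0.213, 0.001], [0.001, -0.001, -1.0]]
force: [1.1, 0.5, 0.7]
gripper_width: -0.0001
```

```bash
python3 -c "
from h import *
rel(-.06,.115,.2,90)"
```

```text
now rack [-0.2605 -0.2552] z 0.2308 t 1.1 F [1.14 0.5  0.67] w -0.0001018869686323215
shift [0.4173 0.0555 0.0312] rot [-0.0004 -0.001  -0.3641]
```

Emit:
step_arm:
  deltas:
    - [0.045,0.006,0.003,0,0,-0.05,0]
    - [0.09,0.012,0.006,0,0,-0.1,0]
    - [0.135,0.018,0.01,0,0,-0.15,0]
    - [0.18,0.024,0.013,0,0,-0.2,0]
    - [0.225,0.03,0.017,0,0,-0.25,0]
    - [0.27,0.036,0.02,0,0,-0.3,0]
    - [0.315,0.042,0.024,0,0,-0.33,0]
    - [0.36,0.048,0.027,0,0,-0.364,0]
    - [0.395,0.053,0.03,0,0,-0.364,0]
    - [0.417,0.055,0.031,0,0,-0.364,0]

```text
time: 2.1
position: [0.5623, 0.1288, 0.1992]
ee_rot: [[-0.15, 0.989, -0.002], [0.989, 0.15, 0.001], [0.001, -0.001, -1.0]]
force: [0.2, -1.1, -0.1]
gripper_width: -0.0001
```

```bash
python3 -c "
from h import *
p,d=env.snapshot('wrist');cv2.imwrite('pics/w1.png',p[:,:,::-1]);c=env.calibration('wrist');np.savez('w1.npz',p=p,d=d,K=c['K'],xyz=c['xyz'],R=c['rotation']);print(c)
rel(.007,.115,.07,90)"
```

```text
{'K': array([[325.1922621 ,   0.        , 273.69550265],
       [  0.        , 325.1922621 , 212.45959506],
       [  0.        ,   0.        ,   1.        ]]), 'xyz': array([0.54887436, 0.2118333 , 0.34219162]), 'rotation': array([[ 0.98854275, -0.1437975 , -0.04588591],
       [ 0.15091491,  0.93592251,  0.31823536],
       [-0.00281579, -0.32151413,  0.9469006 ]])}
now rack [-0.0594  0.1189] z 0.199 t 2.15 F [-1.64  1.01 -1.38] w 0.00013028320074342614
shift [-0.0043  0.0666  0.1289] rot [-0.0014 -0.0021  0.0021]
```

View pics/w1.png

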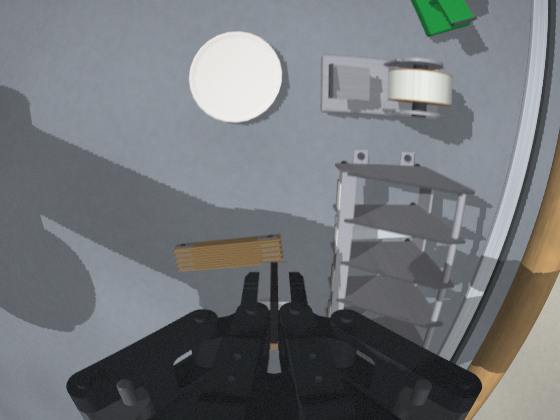

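```bash
cat >> h.py <<'E'
def wcloud(d,c):
    K=c["K"];R=c["rotation"] if "rotation" in c else c["R"]
    v,u=np.mgrid[:420,:560];a=(u-K[0,2])/K[0,0];b=(v-K[1,2])/K[1,1];th=np.hypot(a,b)+1e-9
    k=np.tan(th)/th
    r=np.stack([a*k*d,-b*k*d,-d],-1);return r@R.T+c["xyz"]
E
python3 - <<'E'
from h import *
f=dict(np.load("w1.npz"));P=wcloud(f["d"],f);x,y=P[...,0],P[...,1]
q=w2r(P[...,:2])*1000;z=P[...,2]*1000
print("table",np.median(z[100:140,100:180]))
m=(abs(z-50)<5)&(abs(q[...,0]-7)<14)&(abs(q[...,1])<170)
print("rail x",np.percentile(q[m][:,0],[2,10,50,90,98]),"y",np.sort(q[m][:,1])[[5,-5]],"z",np.median(z[m]))
for lo in range(-20,150,20):
    k=m&(abs(q[...,1]-lo)<10)
    if k.sum()>30:print(lo,k.sum(),np.percentile(q[k][:,0],[5,50,95]).round(1))
# plate tops z 46-50 , x 20..38
k=(z>60)&(z<112)&(q[...,0]>35)&(q[...,0]<95)&(abs(q[...,1])<160)
h,e=np.histogram(q[k][:,1],np.arange(-160,160,3));print([(int(a),int(b)) for a,b in zip(e,h) if b>8])
# rule
mk=rulemask(f["p"]);mk[:, :160]=0;mk[:,300:]=0;mk[:225]=0;mk[275:]=0
c=max(cv2.findContours(cv2.morphologyEx(mk,cv2.MORPH_CLOSE,np.ones((3,3))),0,1)[0],key=cv2.contourArea)
kk=np.zeros_like(mk);cv2.drawContours(kk,[c],-1,255,-1);kk=(kk>0)&(z>12)&(z<20)
r=cv2.minAreaRect(q[kk].astype(np.float32));print("rule rack",r,np.median(z[kk]))
cv2.imwrite("pics/w1c.png",cv2.resize(f["p"][140:350,170:450,::-1],None,fx=2.8,fy=2.8,interpolation=cv2.INTER_CUBIC))
E
```

```text
table 0.46916610595157393
rail x [ 0.23636493  1.22947649  7.47002933 14.06042673 17.70811168] y [-17.96329313 141.61652564] z 50.06215761327126
-20 42 [ 0.3  2.1 10.9]
0 222 [ 0.9  8.1 17.8]
20 234 [ 0.7  7.7 14.6]
40 258 [ 1.1  8.1 17.1]
60 262 [ 0.7  7.  13.9]
80 299 [ 0.6  7.5 14.9]
100 332 [ 0.9  7.8 16.5]
120 328 [ 0.3  6.9 14.2]
140 212 [ 1.3  7.9 16.5]
[(-43, 37), (-1, 83), (2, 967), (44, 39), (47, 911), (50, 82), (92, 281), (95, 647), (137, 144), (140, 572)]
rule rack ((-115.1551513671875, 38.93758773803711), (123.57720947265625, 29.803926467895508), 6.272675514221191) 15.86911568708893
```

View pics/w1c.png

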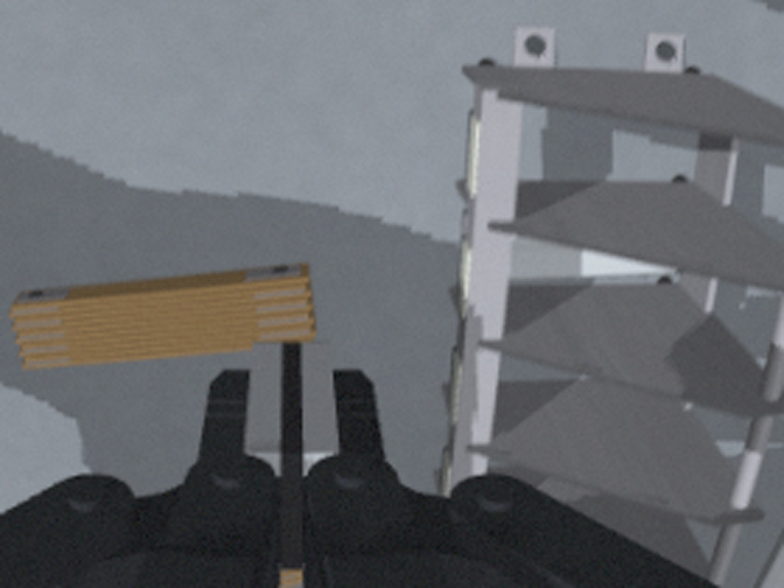

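```bash
sed -i 's/S0,T0=.6352,-.0735/S0,T0=.6354,-.0727/' h.py
python3 - <<'E'
from h import *
f=dict(np.load("w1.npz"));P=wcloud(f["d"],f);o=env.observe();A=o["ee_rot"]
L=((P-o["position"])@A)*1000
for u,v in [(248,275),(250,285),(252,295),(258,280),(293,280),(299,285),(303,295),(274,266),(275,275),(275,300),(275,330),(275,347),(245,310),(300,320)]:
    print((u,v),L[v,u].round(1),f["d"][v,u])
rel(.007,.115,.07,90)
E
```

```text
(248, 275) [  7.3 -13.6 -11.7] 0.14868586
(250, 285) [  6.4 -12.2 -19.1] 0.14197451
(252, 295) [  6.7 -10.8 -27.7] 0.13370901
(258, 280) [ 11.1  -8.4 -22.5] 0.13720386
(293, 280) [  6.2   7.2 -14.3] 0.14657219
(299, 285) [  6.7   9.5 -19.6] 0.14142944
(303, 295) [  6.7  10.7 -27.8] 0.13365814
(274, 266) [10.6 -1.6 -9. ] 0.15017217
(275, 275) [ 10.5  -1.1 -17.2] 0.14244321
(275, 300) [ 10.6  -1.1 -37.1] 0.12353234
(275, 330) [ -3.7  -1.1 -38.3] 0.12702012
(275, 347) [-2.208e+02 -2.000e-01  1.874e+02] 0.41085124
(245, 310) [ 11.5 -12.2 -45.2] 0.11557605
(300, 320) [ 11.2   7.7 -50.8] 0.11037577
now rack [-0.0596  0.1181] z 0.199 t 2.15 F [-1.64  1.01 -1.38] w 0.00013028320074342614
shift [-0.0035  0.0668  0.1289] rot [-0.0014 -0.0021  0.0021]
```

Emit:
step_arm:
  deltas:
    - [0,0.02,0.02,0,0,0,0]
    - [-0.001,0.045,0.045,0,0,0,0]
    - [-0.003,0.062,0.07,0,0,0,0]
    - [-0.0035,0.067,0.095,0,0,0,0]
    - [-0.0035,0.067,0.115,0,0,0,0]
    - [-0.0035,0.067,0.129,0,0,0,0]
    - [-0.0035,0.067,0.136,0,0,0,0]
    - [-0.0035,0.067,0.14,0,0,0,0]
    - [-0.0035,0.067,0.14,0,0,0,0]
    - [-0.0035,0.067,0.14,0,0,0,0]

```text
time: 3.15
position: [0.6295, 0.1374, 0.0599]
ee_rot: [[-0.151, 0.989, -0.0], [0.989, 0.151, 0.002], [0.002, -0.0, -1.0]]
force: [0.7, -0.3, 0.0]
gripper_width: -0.0002
```

```bash
python3 -c "
from h import *
rel(.007,.115,.05,90)"
```

```text
now rack [0.0075 0.115 ] z 0.0599 t 3.15 F [ 0.69 -0.34  0.01] w -0.00018702104056674302
shift [ 0.     -0.0005  0.0099] rot [-0.0001 -0.0021  0.0021]
```

Emit:
step_arm:
  deltas:
    - [0,0,0.005,0,0,0,0]
    - [0,0,0.008,0,0,0,0]
    - [0,0,0.009,0,0,0,0]
    - [0,0,0.0095,0,0,0,0]
    - [0,0,0.0099,0,0,0,0]
    - [0,0,0.0101,0,0,0,0]
    - [0,0,0.0103,0,0,0,0]
    - [0,0,0.0103,0,0,0,0]
    - [0,0,0.0103,0,0,0,0]
    - [0,0,0.0103,0,0,0,0]

```text
time: 4.15
position: [0.6296, 0.1374, 0.05]
ee_rot: [[-0.151, 0.989, -0.0], [0.989, 0.151, 0.002], [0.002, 0.0, -1.0]]
force: [-2.7, -0.4, 5.9]
gripper_width: 0.0003
```

Emit:
step_arm:
  deltas:
    - [0,0,-0.01,0,0,0,0]
    - [0,0,-0.02,0,0,0,0]
    - [-0.015,0,-0.02,0,0,0,0]
    - [-0.035,0,-0.02,0,0,0,0]
    - [-0.046,0,-0.02,0,0,0,0]
    - [-0.046,0,-0.016,0,0,0,0]
    - [-0.046,0,-0.01,0,0,0,0]
    - [-0.046,0,-0.006,0,0,0,0]
    - [-0.046,0,-0.006,0,0,0,0]
    - [-0.046,0,-0.006,0,0,0,0]

```text
time: 5.15
position: [0.6364, 0.0924, 0.0557]
ee_rot: [[-0.151, 0.988, -0.001], [0.988, 0.151, 0.002], [0.002, -0.0, -1.0]]
force: [-0.3, -1.0, -0.0]
gripper_width: -0.0002
```

```bash
python3 -c "
from h import *
rel(.007,.069,.05,90)"
```

```text
now rack [0.0076 0.0694] z 0.0557 t 5.15 F [-0.29 -0.98 -0.03] w -0.0001871085368377849
shift [-0.0005 -0.0006  0.0057] rot [-0.0002 -0.0022  0.0026]
```

Emit:
step_arm:
  deltas:
    - [-0.0005,-0.0005,0.002,0,0,0,0]
    - [-0.0005,-0.0005,0.004,0,0,0,0]
    - [-0.0005,-0.0005,0.005,0,0,0,0]
    - [-0.0005,-0.0005,0.0055,0,0,0,0]
    - [-0.0005,-0.0005,0.0058,0,0,0,0]
    - [-0.0005,-0.0005,0.006,0,0,0,0]
    - [-0.0005,-0.0005,0.0062,0,0,0,0]
    - [-0.0005,-0.0005,0.0062,0,0,0,0]
    - [-0.0005,-0.0005,0.0062,0,0,0,0]
    - [-0.0005,-0.0005,0.0062,0,0,0,0]

```text
time: 6.15
position: [0.636, 0.0918, 0.05]
ee_rot: [[-0.151, 0.988, -0.0], [0.988, 0.151, 0.002], [0.002, -0.0, -1.0]]
force: [-3.8, -0.3, 6.2]
gripper_width: -0.0
```

Contact at b (6 N). Next c.

Emit:
step_arm:
  deltas:
    - [0,0,-0.01,0,0,0,0]
    - [0,0,-0.02,0,0,0,0]
    - [-0.015,0,-0.02,0,0,0,0]
    - [-0.035,0,-0.02,0,0,0,0]
    - [-0.046,0,-0.02,0,0,0,0]
    - [-0.046,0,-0.016,0,0,0,0]
    - [-0.046,0,-0.01,0,0,0,0]
    - [-0.046,0,-0.006,0,0,0,0]
    - [-0.046,0,-0.006,0,0,0,0]
    - [-0.046,0,-0.006,0,0,0,0]

```text
time: 7.15
position: [0.6428, 0.0468, 0.0557]
ee_rot: [[-0.152, 0.988, -0.001], [0.988, 0.152, 0.002], [0.002, -0.0, -1.0]]
force: [-0.7, 0.2, 0.4]
gripper_width: 0.0003
```

```bash
python3 -c "
from h import *
rel(.007,.023,.05,90)"
```

```text
now rack [0.0072 0.0234] z 0.0557 t 7.15 F [-0.68  0.16  0.41] w 0.00033068916559282315
shift [-0.0004 -0.0002  0.0057] rot [-0.0004 -0.0022  0.0032]
```

Emit:
step_arm:
  deltas:
    - [-0.0004,0,0.002,0,0,0,0]
    - [-0.0004,0,0.004,0,0,0,0]
    - [-0.0004,0,0.005,0,0,0,0]
    - [-0.0004,0,0.0055,0,0,0,0]
    - [-0.0004,0,0.0058,0,0,0,0]
    - [-0.0004,0,0.006,0,0,0,0]
    - [-0.0004,0,0.0062,0,0,0,0]
    - [-0.0004,0,0.0062,0,0,0,0]
    - [-0.0004,0,0.0062,0,0,0,0]
    - [-0.0004,0,0.0062,0,0,0,0]

```text
time: 8.15
position: [0.643, 0.0464, 0.05]
ee_rot: [[-0.152, 0.988, -0.0], [0.988, 0.152, 0.002], [0.002, -0.0, -1.0]]
force: [-4.1, -0.8, 6.3]
gripper_width: -0.0001
```

Emit:
step_arm:
  deltas:
    - [0,0,-0.015,0,0,0,0]
    - [0,-0.005,-0.04,0,0,0,0]
    - [0,-0.03,-0.06,0,0,0.1,0]
    - [0,-0.065,-0.06,0,0,0.25,0.5]
    - [0,-0.1,-0.06,0,0,0.4,1]
    - [0,-0.122,-0.06,0,0,0.55,1]
    - [0,-0.122,-0.06,0,0,0.7,1]
    - [0,-0.122,-0.06,0,0,0.85,1]
    - [0,-0.122,-0.06,0,0,1.0,1]
    - [0,-0.122,-0.06,0,0,1.1,1]

```text
time: 9.15
position: [0.5226, 0.0277, 0.1113]
ee_rot: [[0.816, 0.579, 0.001], [0.579, -0.816, 0.002], [0.002, -0.001, -1.0]]
force: [-0.3, -0.2, 0.1]
gripper_width: 0.0854
```

```bash
python3 -c "
from h import *
p,d=env.snapshot('top');cv2.imwrite('pics/t2.png',cv2.resize(p[120:280,215:425,::-1],None,fx=3.8,fy=3.8))
rel(-.115,.023,.05,0);print(env.observe()['joint_positions'])"
```

```text
now rack [-0.1145  0.0225] z 0.1112 t 9.2 F [ 0.32  0.62 -0.38] w 0.08512802884158904
shift [-0.0003 -0.0006  0.0612] rot [-0.0018 -0.0015  0.4631]
[ 0.00310015 -0.16045032  1.91013676  0.00223553  1.3911517   0.96113575]
```

View pics/t2.png

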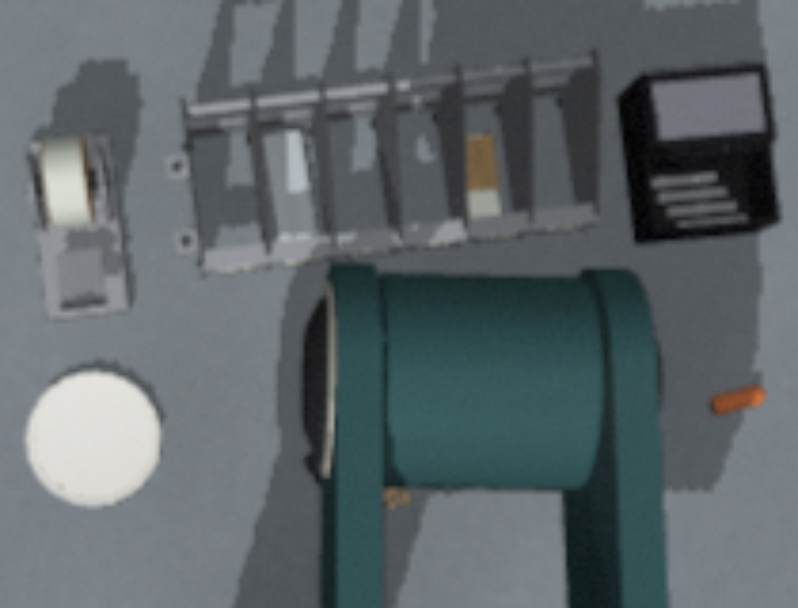

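Emit:
step_arm:
  deltas:
    - [0,0,0,0,0,0.14,1]
    - [0,0,0.015,0,0,0.28,1]
    - [0,0,0.035,0,0,0.4,1]
    - [0,0,0.055,0,0,0.463,1]
    - [0,0,0.07,0,0,0.463,1]
    - [0,0,0.085,0,0,0.463,1]
    - [0,0,0.095,0,0,0.463,1]
    - [0,-0.0005,0.103,0,0,0.463,1]
    - [0,-0.0005,0.108,0,0,0.463,1]
    - [0,-0.0005,0.108,0,0,0.463,1]

```text
time: 10.2
position: [0.5223, 0.0284, 0.0028]
ee_rot: [[0.989, 0.149, 0.0], [0.149, -0.989, 0.002], [0.0, -0.002, -1.0]]
force: [0.2, 0.5, -0.1]
gripper_width: 0.0856
```

```bash
python3 -c "
from h import *
p,d=env.snapshot('wrist');cv2.imwrite('pics/w2.png',p[:,:,::-1])
rel(-.115,.023,.002,0)"
```

```text
now rack [-0.1145  0.0231] z 0.0033 t 10.25 F [ 0.09 -0.06 -0.07] w 0.08515802725872365
shift [-0.0005  0.0001  0.0013] rot [-0.002  -0.001   0.0005]
```

View pics/w2.png

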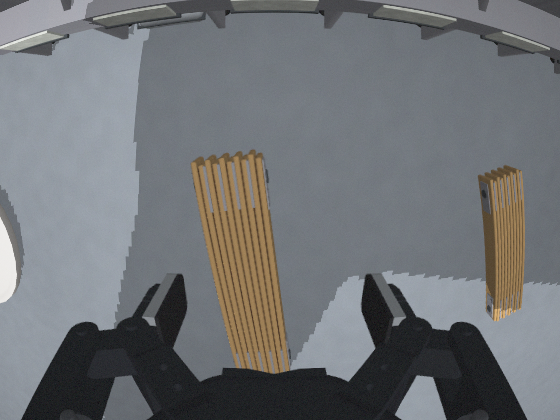

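Emit:
step_arm:
  deltas:
    - [0,0,0.001,0,0,0,0.9]
    - [0,0,0.001,0,0,0,0.82]
    - [0,0,0.001,0,0,0,0.75]
    - [0,0,0.001,0,0,0,0.69]
    - [0,0,0.001,0,0,0,0.63]
    - [0,0,0.001,0,0,0,0.58]
    - [0,0,0.001,0,0,0,0.53]
    - [0,0,0.001,0,0,0,0.48]
    - [0,0,0.001,0,0,0,0.44]
    - [0,0,0.001,0,0,0,0.44]
  force: 20

```text
time: 11.25
position: [0.5225, 0.0284, 0.0023]
ee_rot: [[0.989, 0.149, 0.001], [0.149, -0.989, 0.002], [0.001, -0.002, -1.0]]
force: [-0.5, 0.9, 0.6]
gripper_width: 0.0377
```

```bash
python3 -c "
from h import *
p,d=env.snapshot('wrist');cv2.imwrite('pics/w3.png',p[:,:,::-1])
rel(-.115,.023,.002,0)"
```

```text
now rack [-0.1145  0.0231] z 0.0023 t 11.3 F [-0.47 -0.4  -0.17] w 0.03733711450020525
shift [-0.0005  0.0001  0.0003] rot [-0.0021 -0.001   0.0005]
```

View pics/w3.png

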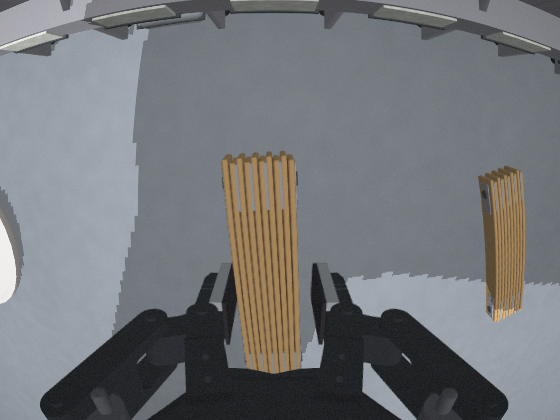

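Emit:
step_arm:
  deltas:
    - [0,0,0,0,0,0,0.42]
    - [0,0,0,0,0,0,0.4]
    - [0,0,0,0,0,0,0.385]
    - [0,0,0,0,0,0,0.37]
    - [0,0,0,0,0,0,0.37]
    - [0,0,0,0,0,0,0.37]
    - [0,0,0,0,0,0,0.37]
    - [0,0,0,0,0,0,0.45]
    - [0,0,0,0,0,0,0.55]
    - [0,0,0,0,0,0,0.6]

```text
time: 12.3
position: [0.5225, 0.0284, 0.0023]
ee_rot: [[0.989, 0.149, 0.001], [0.149, -0.989, 0.002], [0.001, -0.002, -1.0]]
force: [-0.3, 0.1, 0.2]
gripper_width: 0.0514
```

```bash
python3 -c "
from h import *
p,d=env.snapshot('wrist');cv2.imwrite('pics/w4.png',p[:,:,::-1]);c=env.calibration('wrist')
P=wcloud(d,c);z=P[...,2]*1000;q=w2r(P)*1000
m=(rulemask(p)>0)&(z>12)&(z<20);m[:,330:]=0
r=cv2.minAreaRect(q[m].astype(np.float32));print(r,cv2.boxPoints(r).round(1).tolist())
rel(-.21,.023,.06,0)"
```

```text
((-113.36943054199219, 23.014129638671875), (119.98390197753906, 29.830015182495117), 2.575446128845215) [[-174.0, 35.20000076293945], [-172.60000610351562, 5.400000095367432], [-52.79999923706055, 10.800000190734863], [-54.099998474121094, 40.599998474121094]]
now rack [-0.1145  0.0231] z 0.0023 t 12.35 F [ 0.76  0.14 -0.34] w 0.05122870186708189
shift [-0.0954 -0.     -0.0578] rot [-0.0021 -0.001   0.0005]
```

View pics/w4.png

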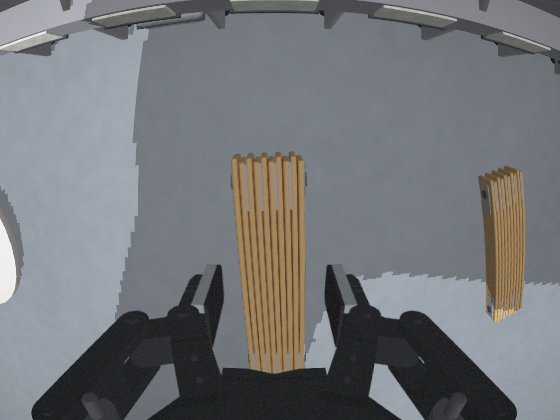

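Emit:
step_arm:
  deltas:
    - [-0.01,0,0,0,0,0,0.75]
    - [-0.03,0,0,0,0,0,0.75]
    - [-0.05,0,0,0,0,0,0.75]
    - [-0.07,0,0,0,0,0,0.75]
    - [-0.085,0,0,0,0,0,0.75]
    - [-0.095,0,0,0,0,0,0.75]
    - [-0.095,0,0,0,0,0,0.5]
    - [-0.095,0,-0.002,0,0,0,0.24]
    - [-0.095,0,-0.002,0,0,0,0.24]
    - [-0.095,0,-0.002,0,0,0,0.24]

```text
time: 13.35
position: [0.4289, 0.0143, 0.0043]
ee_rot: [[0.989, 0.149, 0.001], [0.149, -0.989, 0.002], [0.001, -0.002, -1.0]]
force: [0.4, -0.2, 0.8]
gripper_width: 0.0204
```

```bash
python3 -c "
from h import *
p,d=env.snapshot('wrist');cv2.imwrite('pics/w5.png',p[:,:,::-1]);c=env.calibration('wrist')
P=wcloud(d,c);z=P[...,2]*1000;q=w2r(P)*1000
m=(rulemask(p)>0)&(z>12)&(z<20)&(abs(q[...,1]-23)<50)
r=cv2.minAreaRect(q[m].astype(np.float32));print(r,cv2.boxPoints(r).round(1).tolist())
rel(-.187,.023,.004,0)"
```

```text
((-130.1105194091797, 22.402374267578125), (96.08892822265625, 29.697660446166992), 2.1785497665405273) [[-178.6999969482422, 35.400001525878906], [-177.60000610351562, 5.699999809265137], [-81.5, 9.399999618530273], [-82.69999694824219, 39.099998474121094]]
now rack [-0.2092  0.0231] z 0.0042 t 13.4 F [ 1.03 -0.27 -0.07] w 0.020438544546800073
shift [0.0222 0.0001 0.0002] rot [-0.0021 -0.0008  0.0005]
```

View pics/w5.png

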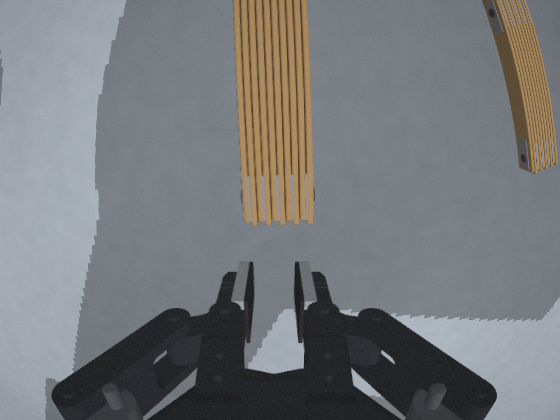

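Emit:
step_arm:
  deltas:
    - [0.01,0,0,0,0,0,0.24]
    - [0.018,0,0,0,0,0,0.24]
    - [0.023,0,0,0,0,0,0.24]
    - [0.03,0,0,0,0,0,0.24]
    - [0.038,0,0,0,0,0,0.24]
    - [0.046,0,0,0,0,0,0.24]
    - [0.054,0,0,0,0,0,0.24]
    - [0.062,0,0,0,0,0,0.24]
    - [0.068,0,0,0,0,0,0.24]
    - [0.071,0,0,0,0,0,0.24]

```text
time: 14.4
position: [0.4996, 0.025, 0.0042]
ee_rot: [[0.989, 0.149, 0.0], [0.149, -0.989, 0.002], [0.001, -0.002, -1.0]]
force: [0.1, 0.2, 0.7]
gripper_width: 0.0201
```

```bash
python3 -c "
from h import *
p,d=env.snapshot('wrist');cv2.imwrite('pics/w6.png',p[:,:,::-1]);c=env.calibration('wrist')
P=wcloud(d,c);z=P[...,2]*1000;q=w2r(P)*1000
m=(rulemask(p)>0)&(z>12)&(z<20)&(abs(q[...,1]-23)<50)
r=cv2.minAreaRect(q[m].astype(np.float32));print(r,cv2.boxPoints(r).round(1).tolist())
rel(-.031,.023,.004,0)"
```

```text
((-69.56160736083984, 20.388044357299805), (117.40032958984375, 30.019922256469727), 0.2000143826007843) [[-128.3000030517578, 35.20000076293945], [-128.1999969482422, 5.199999809265137], [-10.800000190734863, 5.599999904632568], [-10.899999618530273, 35.599998474121094]]
now rack [-0.1375  0.0231] z 0.0043 t 14.45 F [-0.66  1.    0.49] w 0.020270991699665213
shift [0.1065 0.0002 0.0003] rot [-0.0021 -0.0009  0.0006]
```

View pics/w6.png

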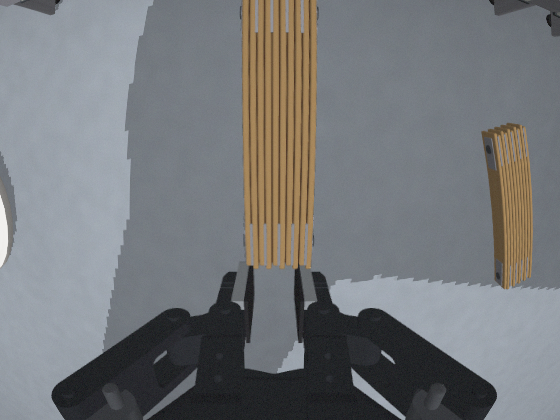

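Emit:
step_arm:
  deltas:
    - [0.004,0,0,0,0,0,0.24]
    - [0.012,0,0,0,0,0,0.24]
    - [0.021,0,0,0,0,0,0.24]
    - [0.03,0,0,0,0,0,0.24]
    - [0.039,0,0,0,0,0,0.24]
    - [0.048,0,0,0,0,0,0.24]
    - [0.057,0,0,0,0,0,0.24]
    - [0.065,0,0,0,0,0,0.24]
    - [0.072,0,0,0,0,0,0.24]
    - [0.075,0,0,0,0,0,0.24]

```text
time: 15.45
position: [0.5745, 0.0363, 0.0043]
ee_rot: [[0.989, 0.149, 0.001], [0.149, -0.989, 0.002], [0.001, -0.002, -1.0]]
force: [-0.8, 0.1, -0.2]
gripper_width: 0.0207
```

```bash
python3 -c "
from h import *
p,d=env.snapshot('wrist');cv2.imwrite('pics/w7.png',p[:,:,::-1]);c=env.calibration('wrist')
P=wcloud(d,c);z=P[...,2]*1000;q=w2r(P)*1000
m=(rulemask(p)>0)&(z>12)&(z<20)&(abs(q[...,1]-23)<50)
r=cv2.minAreaRect(q[m].astype(np.float32));print(r,cv2.boxPoints(r).round(1).tolist())
rel(-.031,.023,.004,0)"
```

```text
((5.9230194091796875, 20.572998046875), (117.6228256225586, 29.723892211914062), 0.09005192667245865) [[-52.900001525878906, 35.29999923706055], [-52.900001525878906, 5.599999904632568], [64.80000305175781, 5.800000190734863], [64.69999694824219, 35.5]]
now rack [-0.0619  0.0232] z 0.0042 t 15.5 F [-0.07  1.05 -0.02] w 0.02068878834608678
shift [0.0309 0.0002 0.0003] rot [-0.0021 -0.0009  0.0007]
```

View pics/w7.png

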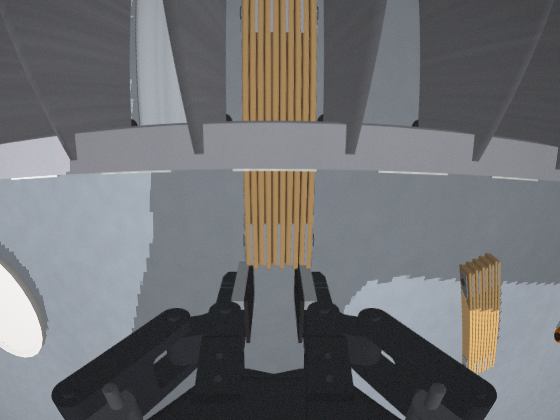

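Emit:
step_arm:
  deltas:
    - [0.004,0,0,0,0,0,0.24]
    - [0.009,0,0,0,0,0,0.24]
    - [0.014,0,0,0,0,0,0.24]
    - [0.019,0,0,0,0,0,0.24]
    - [0.023,0,0,0,0,0,0.24]
    - [0.026,0,0,0,0,0,0.24]
    - [0.028,0,0,0,0,0,0.24]
    - [0.0285,0,0,0,0,0,0.24]
    - [0.0285,0,0,0,0,0,0.24]
    - [0.0285,0,0,0,0,0,0.24]

```text
time: 16.5
position: [0.6027, 0.0405, 0.0043]
ee_rot: [[0.989, 0.149, 0.001], [0.149, -0.989, 0.002], [0.001, -0.002, -1.0]]
force: [0.3, 0.3, -1.1]
gripper_width: 0.0207
```

Emit:
step_arm:
  deltas:
    - [0.0005,0,0,0,0,0,0.24]
    - [0.001,0,0,0,0,0,0.24]
    - [0.0012,0,0,0,0,0,0.24]
    - [0.0014,0,0,0,0,0,0.24]
    - [0.0016,0,0,0,0,0,0.24]
    - [0.0018,0,0,0,0,0,0.24]
    - [0.002,0,0,0,0,0,0.24]
    - [0.002,0,0,0,0,0,0.24]
    - [0.002,0,0,0,0,0,0.24]
    - [0.002,0,0,0,0,0,0.24]

```text
time: 17.5
position: [0.6046, 0.0408, 0.0043]
ee_rot: [[0.989, 0.149, 0.001], [0.149, -0.989, 0.002], [0.001, -0.002, -1.0]]
force: [-0.1, 0.6, -0.2]
gripper_width: 0.0206
```

```bash
python3 -c "
from h import *
rel(-.031,.023,.004,0)"
```

```text
now rack [-0.0314  0.0232] z 0.0043 t 17.5 F [-0.11  0.63 -0.2 ] w 0.020559977497095844
shift [0.0004 0.0002 0.0003] rot [-0.0021 -0.001   0.0006]
```

No contact force yet; continuing in small increments.

Emit:
step_arm:
  deltas:
    - [0.0002,0,0,0,0,0,0.24]
    - [0.0004,0,0,0,0,0,0.24]
    - [0.0006,0,0,0,0,0,0.24]
    - [0.0008,0,0,0,0,0,0.24]
    - [0.001,0,0,0,0,0,0.24]
    - [0.001,0,0,0,0,0,0.24]
    - [0.001,0,0,0,0,0,0.24]
    - [0.001,0,0,0,0,0,0.24]
    - [0.001,0,0,0,0,0,0.24]
    - [0.001,0,0,0,0,0,0.24]

```text
time: 18.5
position: [0.6056, 0.041, 0.0043]
ee_rot: [[0.989, 0.149, 0.001], [0.149, -0.989, 0.002], [0.001, -0.002, -1.0]]
force: [0.4, 0.2, 0.2]
gripper_width: 0.0208
```

Emit:
step_arm:
  deltas:
    - [0.0002,0,0,0,0,0,0.24]
    - [0.0004,0,0,0,0,0,0.24]
    - [0.0006,0,0,0,0,0,0.24]
    - [0.0008,0,0,0,0,0,0.24]
    - [0.001,0,0,0,0,0,0.24]
    - [0.001,0,0,0,0,0,0.24]
    - [0.001,0,0,0,0,0,0.24]
    - [0.001,0,0,0,0,0,0.24]
    - [0.001,0,0,0,0,0,0.24]
    - [0.001,0,0,0,0,0,0.24]

```text
time: 19.5
position: [0.6066, 0.0411, 0.0043]
ee_rot: [[0.989, 0.149, 0.001], [0.149, -0.989, 0.002], [0.001, -0.002, -1.0]]
force: [0.5, 0.4, 0.4]
gripper_width: 0.0204
```

```bash
python3 -c "
from h import *
rel(-.031,.023,.004,0)
p,d=env.snapshot('wrist');cv2.imwrite('pics/w8.png',p[:,:,::-1]);c=env.calibration('wrist')
P=wcloud(d,c);z=P[...,2]*1000;q=w2r(P)*1000
m=(rulemask(p)>0)&(z>12)&(z<20)&(abs(q[...,1]-23)<50)
r=cv2.minAreaRect(q[m].astype(np.float32));print(r,cv2.boxPoints(r).round(1).tolist())
k=(abs(z-50)<3)&(abs(q[...,0]-7)<12)&(abs(q[...,1]-23)<30);print('rail x',np.percentile(q[k][:,0],[3,97]))
"
```

```text
now rack [-0.0294  0.0232] z 0.0043 t 19.5 F [0.47 0.41 0.43] w 0.020364863882084094
shift [-0.0016  0.0002  0.0003] rot [-0.0021 -0.0011  0.0006]
((38.51091003417969, 20.392383575439453), (117.7267837524414, 30.07831573486328), 0.2362796813249588) [[-20.399999618530273, 35.20000076293945], [-20.299999237060547, 5.099999904632568], [97.4000015258789, 5.599999904632568], [97.30000305175781, 35.70000076293945]]
rail x [ 1.03982706 14.75476972]
```

View pics/w8.png

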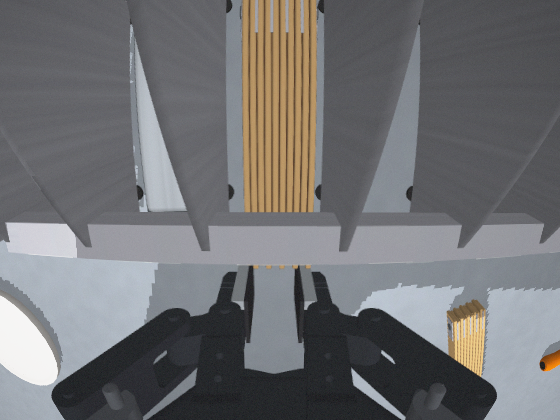

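Emit:
step_arm:
  deltas:
    - [0.0002,0,0,0,0,0,0.24]
    - [0.0004,0,0,0,0,0,0.24]
    - [0.0006,0,0,0,0,0,0.24]
    - [0.0008,0,0,0,0,0,0.24]
    - [0.001,0,0,0,0,0,0.24]
    - [0.001,0,0,0,0,0,0.24]
    - [0.001,0,0,0,0,0,0.24]
    - [0.001,0,0,0,0,0,0.24]
    - [0.001,0,0,0,0,0,0.24]
    - [0.001,0,0,0,0,0,0.24]

```text
time: 20.55
position: [0.6073, 0.0412, 0.0042]
ee_rot: [[0.989, 0.149, 0.0], [0.149, -0.989, 0.002], [0.0, -0.002, -1.0]]
force: [-4.9, -1.5, 2.0]
gripper_width: 0.0204
```

Emit:
step_arm:
  deltas:
    - [0.0003,0,0,0,0,0,0.24]
    - [0.0005,0,0,0,0,0,0.24]
    - [0.0007,0,0,0,0,0,0.24]
    - [0.0008,0,0,0,0,0,0.24]
    - [0.0008,0,0,0,0,0,0.24]
    - [0.0008,0,0,0,0,0,0.24]
    - [0.0008,0,0,0,0,0,0.24]
    - [0.0008,0,0,0,0,0,0.24]
    - [0.0008,0,0,0,0,0,0.24]
    - [0.0008,0,0,0,0,0,0.24]

```text
time: 21.55
position: [0.6074, 0.0412, 0.004]
ee_rot: [[0.989, 0.149, -0.002], [0.149, -0.989, 0.002], [-0.002, -0.002, -1.0]]
force: [-10.2, -2.0, 4.7]
gripper_width: 0.0204
```

Stalled at 10 N, so it is seated. Backing off and checking.

Emit:
step_arm:
  deltas:
    - [-0.003,0,0,0,0,0,0.24]
    - [-0.015,0,0,0,0,0,0.24]
    - [-0.04,0,0,0,0,0,0.24]
    - [-0.075,0,-0.02,0,0,0,0.24]
    - [-0.11,0,-0.05,0,0,0,0.24]
    - [-0.145,0,-0.08,0,0,0,0.24]
    - [-0.17,0,-0.11,0,0,0,0.24]
    - [-0.18,0,-0.14,0,0,0,0.24]
    - [-0.18,0,-0.16,0,0,0,0.24]
    - [-0.18,0,-0.16,0,0,0,0.24]

```text
time: 22.55
position: [0.4301, 0.014, 0.1673]
ee_rot: [[0.989, 0.149, 0.004], [0.149, -0.989, 0.002], [0.004, -0.001, -1.0]]
force: [0.1, 0.1, -0.4]
gripper_width: 0.0204
```

```bash
python3 -c "
from h import *
p,d=env.snapshot('wrist');c=env.calibration('wrist')
P=wcloud(d,c);z=P[...,2]*1000;q=w2r(P)*1000
m=(rulemask(p)>0)&(z>12)&(z<20)&(abs(q[...,1]-23)<30)&(q[...,0]<20)
print('tail',q[m].min(0),q[m].max(0));
k=(abs(z-50)<3)&(abs(q[...,0]-7)<12)&(abs(q[...,1]-23)<30);print('rail x',np.percentile(q[k][:,0],[3,97]))
cv2.imwrite('pics/w9.png',p[:,:,::-1])
t,_=env.snapshot('top');s,_=env.snapshot('side')
cv2.imwrite('pics/f.png',np.hstack([cv2.resize(t[120:270,215:425,::-1],(400,286)),cv2.resize(s[120:280,200:350,::-1],(305,286))]))
o=env.observe();print(o['time'],o['force'],o['position'])"
```

```text
Traceback (most recent call last):
ValueError: zero-size array to reduction operation minimum which has no identity
```

```bash
python3 -c "
from h import *
p,d=env.snapshot('wrist');c=env.calibration('wrist')
cv2.imwrite('pics/w9.png',p[:,:,::-1])
t,dt=env.snapshot('top');s,ds=env.snapshot('side');np.savez('f.npz',p=p,d=d,t=t,dt=dt,s=s,ds=ds,**{'K':c['K'],'xyz':c['xyz'],'R':c['rotation']})
cv2.imwrite('pics/f.png',np.hstack([cv2.resize(t[120:270,215:425,::-1],(400,286)),cv2.resize(s[120:280,200:350,::-1],(305,286))]))
o=env.observe();print(o['time'],o['force'],o['position'])"
```

```text
22.75 [-0.46024102  0.1435913  -0.06793076] [0.4291819  0.01408756 0.16300876]
```

View pics/f.png

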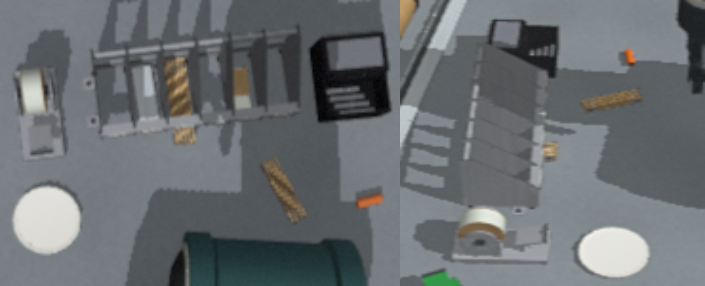

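View pics/w9.png

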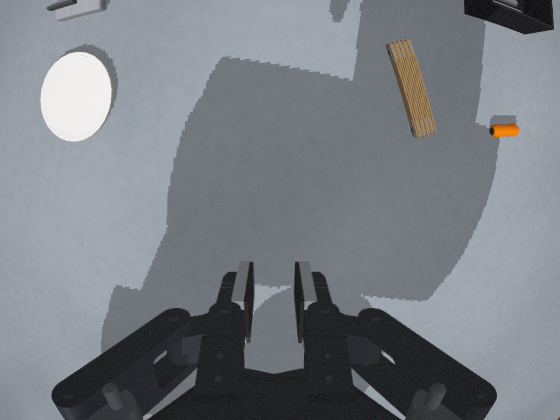

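```bash
python3 -c "
from h import *
f=np.load('f.npz');t=f['t']
m=rulemask(t);m[:185]=0;m[205:]=0;m[:,:295]=0;m[:,330:]=0
vu=np.argwhere(m)[:,::-1];q=w2r(ray('top',vu,.016))*1000;print(vu.min(0),vu.max(0),'tail x',np.percentile(q[:,0],[2,98]),'y',np.percentile(q[:,1],[3,97]))
a=cv2.imread('pics/top0.png')[:,:,::-1];df=cv2.absdiff(np.ascontiguousarray(a),t)
for n,(x0,y0,x1,y1) in dict(tape=(222,150,250,205),coaster=(220,215,260,255),org=(378,135,420,185),grip=(400,218,418,232),tin=(282,150,300,180),small=(352,200,378,238)).items(): print(n,np.median(df[y0:y1,x0:x1]),df[y0:y1,x0:x1].max(2).mean().round(1))
"
```

```text
[307 187] [316 195] tail x [-18.35185838   1.15746578] y [10.31494956 34.66329989]
tape 5.0 5.3
coaster 6.0 6.7
org 6.0 14.6
grip 8.0 23.3
tin 4.0 5.0
small 4.0 12.5
```

```bash
python3 -c "
from h import *
print(env.hand_in())"
```

```text
the job is handed in; nothing more can be done
None
```

I counted along the rail with the shut fingertips from the steel tape holder's end, which is the robot's left. They touched rail_a, rail_b and rail_c once each, at about 6 N and z = 50 mm, and no piece beyond. Between the open jaws I then slid the 125 x 30 mm rule into line with the third gap, and pushed its tail along the table until it stopped.

**Last checks:**
- **Rule home:** The arm stalled at about 10 N with the rule's nose against the back lip. The top view puts the tail about 18 mm outside the mouth, against the 20 mm expected, with pixels of about 2.5 mm. The last wrist view gave about 20 mm, roughly 1 mm before contact.
- **Position in the gap:** The rule lies straight, within about 0.2°, but about 2.6 mm off the gap's centre line.
- **Everything else:** In the before and after pictures the tape holder, coaster and tin show no sign of movement. The larger image differences at the organiser, grip and small rule I take to be the arm's changed shadow. The eraser looks unmoved by eye. The lead holder and the green look-alike I did not compare, but the arm never went near them.
- **One failed check:** My first final check from the wrist camera failed because the rule was out of its view. I used the top and side cameras instead.

The robot's clock read 22.75 s at the last reading before hand-in, well under the 64 s limit.

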